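# Pin the stacked cases together

## Task

Lock the two stacked aluminium cases together: first lift the black ruined column off their coupling tabs and set it down upright in the free part of the clear tray, lowering it to the tray floor before letting go rather than dropping it. Then take the red-handled steel pin out of its wooden block and put it down through the hole in the tabs until its collar sits flush on the yellow tab, and let go. Never let the column topple, and leave everything else (shrub, pawn, paint jars, screwdriver) standing or lying where it is.

Things in the scene. Friction and masses are not known exactly. Their poses are not given: they have to be found in the camera images.
- cases: two stacked aluminium cases, immovable, together 320 (x) x 240 (y) x 155 mm high; origin at the centre of the underside. From the middle of their +y end two steel coupling tabs stick out 90 mm (110 mm wide in x), one over the other: yellow on top (top face 96 mm above the origin, 6 mm thick), dark below (6 mm thick, 2 mm gap between). The upper case rises 59 mm above the yellow tab
- tab_hole (a point): centre of the round through hole in the tabs, at the yellow tab's top face; 14.5 mm diameter through the yellow tab, 16 mm through the dark one; 55 mm out from the cases' +y end. The column covers it at the start. Axes as the cases, z up
- column: loose black resin ruined column, 0.16 kg or so, about 115 mm high: square base 48 x 48 x 10 mm, round shaft of 32 mm diameter from 21 to 90 mm above the origin, broken top above that; origin at the centre of the underside, z up along the shaft. It stands on the yellow tab, over the hole
- tray: clear acrylic tray, immovable, 220 (x) x 150 (y) mm outside, 20 mm high, walls and floor 4 mm; origin at the centre of the underside. The shrub stands in its +x half, the -x half is free
- tray_spot (a point): centre of the free half of the tray, on the tray floor (4 mm above its underside); axes as the tray
- block: light wooden parking block, immovable, 80 (x) x 60 (y) x 50 mm high, origin at the centre of the underside; the pin stands in its larger hole (14.5 mm diameter, at x = -18 mm), a smaller hole (10.5 mm, at x = +22 mm) is empty
- pin: loose steel locking pin, 0.09 kg or so, 86 mm long, upright in the block with its collar on the block's top; origin at the tip (lower end), z up along the pin: tapered over 5 mm, shank of 12 mm diameter up to 42 mm, collar of 28 mm diameter from 42 to 46 mm, red round handle of 22 mm diameter from 46 to 86 mm
- pin_collar (a point): on the pin's axis at the underside of its collar, 42 mm above the tip
- shrub: loose green plastic shrub cluster on a round 52 mm base, about 48 mm high, in the tray; origin at the centre of the underside. Leave it alone
- pawn: loose maple pawn, 32 mm diameter, 60 mm high, origin at the centre of the underside. Leave it alone
- paint_a: loose paint jar with a blue cap, 34 mm diameter, 60 mm high, origin at the centre of the underside. Leave it alone
- paint_b: loose paint jar with an orange cap, 34 mm diameter, 60 mm high, origin at the centre of the underside. Leave it alone
- screwdriver: loose screwdriver lying along its x axis, 170 mm long, beyond the tray and block. Leave it alone
There are look-alikes about, which are no part of the job. What is shaped like the pin but green is not meant.

How it is judged:
By the outcome, as a careful person would: the job done as asked, in the order asked, and still so for the second after the job is handed in, with the robot touching nothing.
It also fails if it takes over 64 s, if anything falls off the work surface, if the arm or the gripper's body presses on something with over 40 N, if the wrist force passes 120 N, or if a joint passes its speed limit or range.

## Robot

A 7-joint arm with a two-finger parallel gripper is mounted at the origin on the work surface. World frame = base frame: x ahead of the robot, y to its left, z up, the work surface at z = 0. Lengths are in m, angles in rad, forces in N, time in s.
With the tool pointing down it reaches from about 0.425 to 0.825 m from the base axis. Payload 3.6 kg.
Tool frame: the origin (TCP) lies between the finger pads; the fingertips stand manip.tcp_to_tips ahead of it and the grasp point (between the pads) lies 5 mm behind it (manip.tcp_to_tips is the distance from the TCP to the fingertips, in m); z points along the fingers, y is the line along which they close (so a half turn about z gives the same grasp; the last joint's range is limited). The gripper opens to 85 mm and grips with 20 to 120 N. Pads are 22 mm wide; open, the fingers measure 114 mm over their backs; the gripper's body (76 mm by 85 mm) begins 54 mm behind the grasp point. The pads swing forward as they close: fully open they stand 13 mm farther back than shut.
Start: joints at [-1.232, 0.615, -0.013, 1.423, 0.008, 1.103, -0.04], TCP at [0.232, 0.607, 0.245] pointing down, gripper open.
Joint ranges: [-3.12, 3.12], [-0.3, 2.06], [-1.34, 1.32], [0.26, 2.42], [-1.36, 4.5], [0.01, 1.98], [-2.84, 2.84]. Speed limits (rad/s): [2.79, 2.79, 3.14, 3.14, 3.14, 3.14, 3.14].

## Interface

Orientations are given as a unit quaternion [x, y, z, w].
In Python, from plant import status, imaging, job_done, manip gives the robot as it stands.
- The arm moves only by the tool send_rows, never from a script. Its argument "increments" is text: rows parted by semicolons, each of 7 numbers parted by spaces: the opening, from 0 (shut) to 1 (fully open), then the shift along the tool's x, y, z in cm, then the turn, a rotation vector about the tool's x, y, z in rad. In form: grip tx ty tz rx ry rz; .... A call has 1 to 10 rows; each row is the pose to reach, as a shift and turn from the pose commanded when the call began, along the tool's axes at that moment; what a row does not reach only later rows make up. A row lasts 1/8 s, in which the tool goes at most 62.5 mm and 10.7 degrees, less where a joint would pass 70% of its speed; a pose out of reach is approached as far as the arm can. A call with a gripper value outside its range is refused whole. The fingers move at their own pace and stop on an object; the grip force is fixed at half the most. Time passes only in rows, so rows that repeat a pose let the fingers close. It gives the time, the measured TCP pose, the force, the opening and the grip force at its end, in the units of the state.
- status.sense(): the state, without advancing time (a new reading comes with each control period).
- imaging.read_camera(name): name is "scene" or "top"; returns a dict with "color" (420x560x3 uint8, red, green, blue), "range_z" (420x560 float32, m along the optical axis (not along the pixel's ray), 0 where there is no reading), "intrinsics" (3x3 intrinsics, pixels), "D" ([k1, k2, p1, p2, k3] as OpenCV has them; the pictures are not rectified), "xyz" and "rotation" of the camera in the world. Camera axes: x right, y up, looking along -z (the intrinsics and any distortion apply to the point x, -y, -z); pixel columns grow to the right and rows downward; lengths in m; the calibration is good to about 2 mm. A picture is of the moment at which its call begins.
- job_done(): hands the job in; it is judged then, once.
The state is a dict: "clock": time; "joint_positions": joint angles; "joint_velocities": joint speeds; "effort": joint torques, N m; "tcp_pos": TCP position; "orientation": TCP orientation; "contact_force": force on the tool from outside, world axes, zero at the start; "torque": the same for the moment, N m; "grip_width": finger opening in m; "grip_force": force on a finger pad.
Only numpy, scipy, OpenCV 4.12 (cv2) and the standard library are available. Lean on these libraries where they do the work, as an engineer would, in place of code of your own. Each camera call takes 0.05 s, during which the arm holds its last target. There are 200 camera calls.

## Working session

There is one attempt and no reset: what is moved stays moved. The work goes in short steps, Python scripts to look and compute and a tool call to move; the robot and the scene stay as the last step left them, time stands still between calls to the robot, and variables do not carry over. Pictures are saved under pics/ and viewed, at most 10 in all, crops included, and the job is handed in when it is done.

Besides the shell and the picture viewer there is one more tool, called as name(argument=value, ...) on one line, values as JSON. send_rows: Moves the arm, as the interface text tells. Its arguments: {"type":"object","properties":{"increments":{"type":"string"}},"required":["increments"]}

```bash
mkdir -p pics; ls; cat > h.py <<'E'
import numpy as np, cv2
from plant import status, imaging, job_done, manip
def cam(n):
    c=imaging.read_camera(n); c={k:(np.array(v) if k!='color' else v) for k,v in c.items()}
    return c
def save(c,f): cv2.imwrite('pics/'+f,cv2.cvtColor(np.ascontiguousarray(c['color']),cv2.COLOR_RGB2BGR))
def rays(c,px):
    p=cv2.undistortPoints(np.array(px,float).reshape(-1,1,2),c['intrinsics'],c['D']).reshape(-1,2)
    d=np.c_[p[:,0],-p[:,1],-np.ones(len(p))]
    R=c['rotation']
    return d@R.T
def onplane(c,px,z):
    d=rays(c,px); o=c['xyz']; return o+d*((z-o[2])/d[:,2])[:,None]
def cloud(c):
    h,w=c['range_z'].shape
    v,u=np.mgrid[:h,:w]; d=rays(c,np.c_[u.ravel(),v.ravel()])
    return (c['xyz']+d*c['range_z'].reshape(-1,1)).reshape(h,w,3)
E
python3 - <<'E'
from h import *
for n in('scene','top'):
    c=cam(n); save(c,n+'0.png'); print(n,c['xyz'],c['rotation'].tolist(),c['intrinsics'].tolist(),c['D'])
    np.savez(n+'0.npz',**c)
print(status.sense(), manip.tcp_to_tips)
E
```

```text
pics
scene [ 1.05220931 -0.15089157  0.8414702 ] [0.20885908078556573, 0.15922556480717637, 0.5874575044116739, 0.7654533195405532] [[414.7944052451967, 0.0, 281.285353636949], [0.0, 414.7944052451967, 215.37289337181042], [0.0, 0.0, 1.0]] [0.0320465 0.        0.        0.        0.       ]
top [ 0.48950609 -0.05655762  1.55681833] [0.03463174437329117, -0.02001130766153934, -0.7035628792222881, 0.7095064938587823] [[523.7460133770684, 0.0, 277.2704055003028], [0.0, 523.7460133770684, 205.93934358028406], [0.0, 0.0, 1.0]] [-0.04109578  0.          0.          0.          0.        ]
{'clock': 0.1, 'joint_positions': array([-1.23248508,  0.6158257 , -0.01261399,  1.42475235,  0.00811543,
        1.1033941 , -0.04039641]), 'joint_velocities': array([ 0.00083002, -0.00365669,  0.00011255, -0.00325264,  0.00122555,
        0.00073536, -0.00016781]), 'effort': array([ 1.58263309e-03, -4.70383716e+01,  2.60491949e-01, -1.71569681e+01,
        1.01341130e-02,  5.89195144e-03, -1.35745250e-06]), 'tcp_pos': array([0.23166148, 0.60661199, 0.24424734]), 'orientation': array([ 1.81359263e-01,  9.83416220e-01, -1.14902275e-03, -1.89332946e-04]), 'contact_force': array([0.11925888, 0.0474227 , 0.31203506]), 'torque': array([ 0.00410938,  0.06009413, -0.01119833]), 'grip_force': 0.0, 'grip_width': 0.08557517048064033} 0.014
```

View pics/scene0.png

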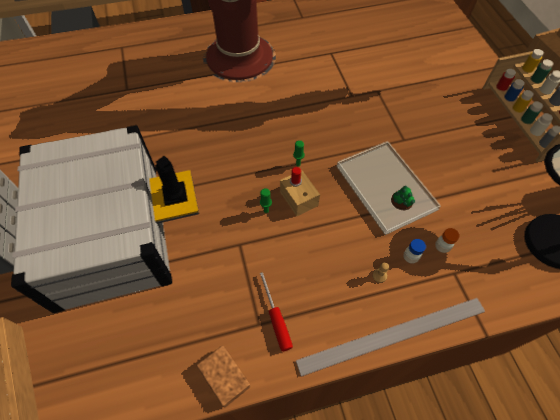

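View pics/top0.png

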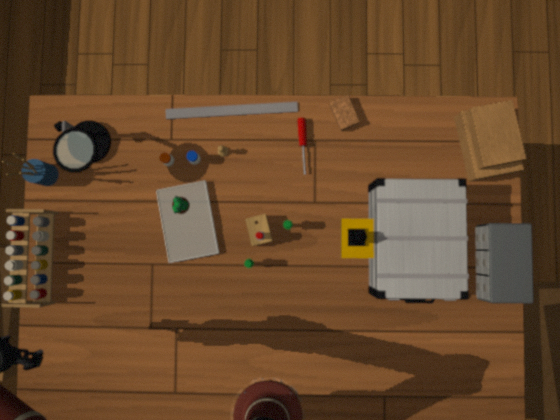

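The scene view shows the black column at (172,180) on the yellow tab, the red pin at (296,176) in its block and the tray at (388,187). The top view shows the column at (357,237), tab (357,238), pin (260,236), block (258,230) and tray (188,221), with green look-alikes at (288,225) and (249,264).

```bash
sed -i "s/    R=c\['rotation'\]/    R=Rotation.from_quat(c['rotation']).as_matrix()/; 1a from scipy.spatial.transform import Rotation" h.py
cat >> h.py <<'E'
def rect(m):
    cs,_=cv2.findContours(m.astype(np.uint8),cv2.RETR_EXTERNAL,cv2.CHAIN_APPROX_NONE)
    k=max(cs,key=cv2.contourArea); return k.reshape(-1,2)
def masks(c):
    hsv=cv2.cvtColor(np.ascontiguousarray(c['color']),cv2.COLOR_RGB2HSV).astype(int); return hsv[...,0],hsv[...,1],hsv[...,2]
def box(m,x0,x1,y0,y1):
    o=np.zeros_like(m); o[y0:y1,x0:x1]=m[y0:y1,x0:x1]; return o
E
python3 - <<'E'
from h import *
np.set_printoptions(precision=4,suppress=True)
def fit(c,m,z,name):
    k=rect(m); P=onplane(c,k,z)[:,:2]
    r=cv2.minAreaRect((P*1000).astype(np.float32)); print(name,'rect c,size,ang',np.round(r[0],1),np.round(r[1],1),round(r[2],1)); return P
c=dict(np.load('top0.npz')); H,S,V=masks(c); X=cloud(c)
fit(c,box((H>18)&(H<32)&(S>180)&(V>100),335,380,210,265),335 and 0.096,'tab')
fit(c,box((V<45),345,371,226,250),0.15,'col (z .15)')
for u,v in[(357,237),(350,230),(364,245),(260,236),(188,230),(250,222),(400,220)]: print((u,v),X[v,u],c['color'][v,u])
fit(c,box((S<110)&(V>110),150,225,170,270),0.02,'tray')
fit(c,box((H>8)&(H<28)&(V>150),240,276,208,250),0.05,'block')
red=((H<6)|(H>174))&(S>190)&(V>90)
P=fit(c,box(red,250,270,226,246),0.094,'pin'); print(len(P))
s=dict(np.load('scene0.npz')); h2,s2,v2=masks(s); Y=cloud(s)
fit(s,box((h2>18)&(h2<32)&(s2>180)&(v2>100),140,205,165,225),0.096,'tab s')
red=((h2<6)|(h2>174))&(s2>190)&(v2>90)
r=box(red,285,306,160,188); fit(s,r,0.094,'pin s'); p=Y[r]; print(np.median(p,0),p[:,2].max(),p[:,2].min())
# column cloud in both
for n,Z,M in(('s',Y,None),('t',X,None)):
    m=(Z[...,2]>.11)&(Z[...,2]<.24)
    q=Z[m]; 
    q=q[(q[:,1]>-0.35)&(q[:,1]<-0.21)&(q[:,0]>.35)&(q[:,0]<.65)]
    for a in((.11,.125),(.13,.18),(.19,.24)):
        w=q[(q[:,2]>a[0])&(q[:,2]<a[1])]; 
        if len(w): print(n,a,len(w),w.min(0),w.max(0),w.mean(0))
f=cv2.resize(c['color'][150:290,140:420],None,fx=2.8,fy=2.8,interpolation=cv2.INTER_CUBIC)
g=cv2.resize(s['color'][110:250,130:450],None,fx=2.4,fy=2.4,interpolation=cv2.INTER_CUBIC)[:,:784]
g=np.pad(g,((0,0),(0,784-g.shape[1]),(0,0)))
o=np.vstack([f,g])[:,:,::-1]; print(o.shape); cv2.imwrite('pics/crop.png',cv2.resize(o,(int(o.shape[1]*.8),int(o.shape[0]*.8))))
E
```

```text
tab rect c,size,ang [ 515.  -247.8] [111.   88.8] 0.4
col (z .15) rect c,size,ang [ 516.6 -242.5] [37.4 45.7] 0.5
(357, 237) [ 0.5155 -0.2336  0.2074] [19 21 20]
(350, 230) [ 0.5362 -0.2264  0.1169] [23 20 12]
(364, 245) [ 0.4955 -0.2655  0.1112] [75 57  1]
(260, 236) [0.5182 0.0218 0.0911] [147  26  16]
(188, 230) [0.5357 0.241  0.0061] [139 129 114]
(250, 222) [0.5592 0.0537 0.0459] [143 111  67]
(400, 220) [ 0.5627 -0.3553  0.156 ] [148 143 134]
tray rect c,size,ang [561.7 243.8] [222.9 153.2] 11.6
block rect c,size,ang [553.5  21.9] [47.6 30. ] 14.6
pin rect c,size,ang [520.9  24.5] [11.2 16.8] 0.5
15
tab s rect c,size,ang [ 517.8 -246.7] [110.6  89.9] 0.0
pin s rect c,size,ang [536.   22.7] [17.9 43.7] 74.2
[0.5255 0.0288 0.0919] 0.09485912842917399 -0.0007206925725338209
s (0.11, 0.125) 279 [ 0.3612 -0.2941  0.11  ] [ 0.6495 -0.2208  0.125 ] [ 0.5234 -0.265   0.1155]
s (0.13, 0.18) 4066 [ 0.3526 -0.35    0.1301] [ 0.65   -0.2266  0.1798] [ 0.5165 -0.3142  0.1525]
s (0.19, 0.24) 226 [ 0.5053 -0.2593  0.19  ] [ 0.5354 -0.2287  0.213 ] [ 0.5228 -0.2432  0.2007]
t (0.11, 0.125) 152 [ 0.353  -0.3227  0.1101] [ 0.6388 -0.2217  0.1246] [ 0.5064 -0.2706  0.1159]
t (0.13, 0.18) 2538 [ 0.3526 -0.35    0.1313] [ 0.6499 -0.2292  0.179 ] [ 0.5003 -0.3194  0.1544]
t (0.19, 0.24) 128 [ 0.5003 -0.2608  0.1908] [ 0.534  -0.2296  0.2174] [ 0.5175 -0.2436  0.2039]
(728, 784, 3)
```

View pics/crop.png

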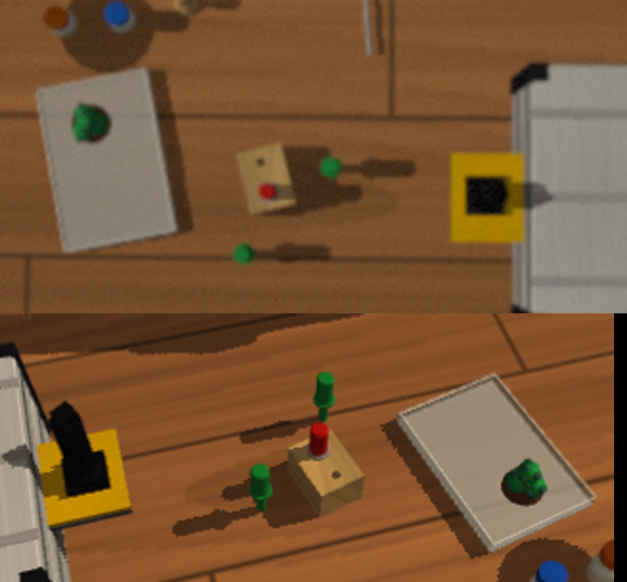

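The crop confirms that the column base sits square to the tab, and the green pins are about 80 mm from the red one. I'll refine the column and pin with circle fits and work out the first move.

```bash
cat >> h.py <<'E'
from scipy.optimize import least_squares
np.set_printoptions(precision=4,suppress=True)
def circ(P,r,c0):
    f=lambda c:np.hypot(*(P-c).T)-r
    return least_squares(f,c0,loss='soft_l1',f_scale=.001).x
def shift(tgt,yaw,tcp=None,q=None):
    """tgt TCP world, yaw=direction (deg) of tool y; prints tool-frame shift cm + rotvec"""
    s=status.sense(); p=s['tcp_pos'] if tcp is None else np.array(tcp); R=Rotation.from_quat(s['orientation'] if q is None else q)
    a=np.radians(yaw); y=np.array([np.cos(a),np.sin(a),0]); z=np.array([0,0,-1.]); T=Rotation.from_matrix(np.c_[np.cross(y,z),y,z])
    print('shift cm',R.inv().apply(np.array(tgt)-p)*100,'rot',(R.inv()*T).as_rotvec())
E
python3 - <<'E'
from h import *
for n in('scene','top'):
    c=dict(np.load(n+'0.npz')); X=cloud(c); H,S,V=masks(c)
    def sel(x0,x1,y0,y1,z0,z1,m=True): return (X[...,0]>x0)&(X[...,0]<x1)&(X[...,1]>y0)&(X[...,1]<y1)&(X[...,2]>z0)&(X[...,2]<z1)&m
    P=X[sel(.48,.56,-.28,-.2,.125,.184,V<60)]; print(n,'shaft',len(P),circ(P[:,:2],.016,[.517,-.24]) if len(P)>5 else '',P[:,2].mean())
    P=X[sel(.48,.56,-.28,-.2,.185,.23,V<60)]; print('top part',P.mean(0),P.min(0),P.max(0))
    B=X[sel(.47,.57,-.29,-.19,.1015,.109,V<60)]; print('base',len(B),B.min(0) if len(B) else'',B.max(0) if len(B) else '')
    red=((H<8)|(H>172))&(S>150)
    P=X[sel(.48,.56,-.02,.07,.058,.09,red)]; print('pin side',len(P),circ(P[:,:2],.011,[.522,.024]) if len(P)>5 else '')
    P=X[sel(.48,.56,-.02,.07,.088,.1,red)]; print('pin top',len(P),P.mean(0) if len(P) else '')
    P=X[sel(.47,.62,-.04,.09,.046,.053)]; print('block',len(P),cv2.minAreaRect((P[:,:2]*1000).astype(np.float32)))
    Y=(H>18)&(H<32)&(S>180)&(V>80); P=X[sel(.4,.62,-.32,-.18,.09,.1,Y)]; print('tab z',np.median(P[:,2]),P.min(0),P.max(0))
print()
shift([.517,-.242,.30],0,[.232,.607,.245])
E
```

```text
scene shaft 273 [ 0.5185 -0.243 ] 0.1553159046736724
top part [ 0.5237 -0.2427  0.1994] [ 0.5053 -0.2593  0.1852] [ 0.5354 -0.2274  0.213 ]
base 141 [ 0.4951 -0.2668  0.1018] [ 0.5442 -0.2197  0.1089]
pin side 77 [0.5215 0.0271]
pin top 66 [0.5238 0.0263 0.0919]
block 623 ((539.4115600585938, 31.209434509277344), (81.93637084960938, 60.910335540771484), 14.325736045837402)
tab z 0.09443537504466254 [ 0.4609 -0.2925  0.0901] [ 0.5734 -0.2019  0.0995]
top shaft 28 [ 0.5182 -0.2457] 0.15304803775666415
top part [ 0.5173 -0.2427  0.2038] [ 0.5003 -0.2587  0.1867] [ 0.534  -0.2296  0.2174]
base 37 [ 0.498  -0.2668  0.1016] [ 0.537  -0.2246  0.109 ]
pin side 8 [0.5156 0.0303]
pin top 36 [0.5208 0.0247 0.094 ]
block 346 ((539.4503173828125, 29.113327026367188), (79.82539367675781, 59.6275749206543), 14.63413143157959)
tab z 0.09624651845419774 [ 0.4618 -0.2929  0.09  ] [ 0.5708 -0.2035  0.1   ]

shift cm [-56.9096 -69.1616  -5.3364] rot [-0.002   0.0014  1.2061]
```

send_rows(increments="1 -4.5 -2.6 -0.6 0 0 0.12; 1 -9 -5.2 -1.2 0 0 0.24; 1 -13.5 -7.9 -1.8 0 0 0.36; 1 -18 -10.5 -2.4 0 0 0.48; 1 -22.5 -13.2 -3 0 0 0.6; 1 -27 -15.8 -3.6 0 0 0.72; 1 -31.5 -18.4 -4.2 0 0 0.84; 1 -36 -21 -4.8 0 0 0.96; 1 -40.5 -23.7 -5.4 0 0 1.08; 1 -45 -26.3 -6 0 0 1.206")

```text
clock: 1.35
tcp_pos: [0.559, 0.1996, 0.3051]
orientation: [0.708, 0.706, -0.0, -0.0]
contact_force: [0.9, 0.5, 0.1]
grip_width: 0.0854
grip_force: 0.0
```

```bash
python3 - <<'E'
from h import *
s=status.sense(); print(s['clock'],s['tcp_pos'],s['orientation'],s['joint_positions'])
shift([.518,-.243,.27],0)
E
```

```text
1.35 [0.559  0.1996 0.3051] [ 0.7085  0.7057 -0.0004 -0.0003] [-0.6021  0.4925  0.3604  1.5113 -0.1821  1.1718 -0.2139]
shift cm [-44.2746  -3.9229   3.519 ] rot [-0.001   0.0001 -0.0039]
```

send_rows(increments="1 -4.9 -0.4 0 0 0 0; 1 -9.8 -0.8 0 0 0 0; 1 -14.8 -1.2 0.5 0 0 0; 1 -19.7 -1.7 1 0 0 0; 1 -24.6 -2.1 1.5 0 0 0; 1 -29.5 -2.6 2 0 0 0; 1 -34.4 -3 2.5 0 0 -0.004; 1 -39.4 -3.5 3 0 0 -0.004; 1 -44.3 -3.9 3.5 0 0 -0.004; 1 -44.3 -3.9 3.5 0 0 -0.004")

```text
clock: 2.6
tcp_pos: [0.5169, -0.2475, 0.2697]
orientation: [0.709, 0.705, -0.002, 0.0]
contact_force: [-0.7, 0.6, 0.9]
grip_width: 0.0855
grip_force: 0.0
```

```bash
python3 - <<'E'
from h import *
s=status.sense(); print(s['clock'],s['tcp_pos'],s['orientation'],s['joint_positions'])
shift([.518,-.243,.163],0)
E
```

```text
2.6 [ 0.5169 -0.2475  0.2697] [ 0.709   0.7052 -0.002   0.0002] [ 0.1406  0.4954  0.4172  1.6268 -0.2172  1.0668  0.6134]
shift cm [ 0.483   0.135  10.6662] rot [-0.0026  0.0031 -0.0054]
```

send_rows(increments="1 0 0 2 0 0 0; 1 0 0 4 0 0 0; 1 0 0 4 0 0 0; 1 0 0 4 0 0 0")

```text
clock: 3.1
tcp_pos: [0.52, -0.2415, 0.2309]
orientation: [0.705, 0.709, 0.0, 0.0]
contact_force: [0.5, -0.0, -0.1]
grip_width: 0.0853
grip_force: 0.0
```

```bash
python3 - <<'E'
from h import *
s=status.sense(); print(s['clock'],s['tcp_pos'],s['orientation'])
shift([.518,-.243,.163],0)
E
```

```text
3.1 [ 0.52   -0.2415  0.2309] [0.7053 0.7089 0.0003 0.0003]
shift cm [-0.1492 -0.2079  6.7889] rot [0.0008 0.0001 0.0051]
```

send_rows(increments="1 -0.15 -0.2 1 0 0 0.005; 1 -0.15 -0.2 2.5 0 0 0.005; 1 -0.15 -0.2 4 0 0 0.005; 1 -0.15 -0.2 5.5 0 0 0.005; 1 -0.15 -0.2 6.4 0 0 0.005; 1 -0.15 -0.2 6.8 0 0 0.005; 0.8 -0.15 -0.2 6.8 0 0 0.005; 0.6 -0.15 -0.2 6.8 0 0 0.005; 0.5 -0.15 -0.2 6.8 0 0 0.005; 0.45 -0.15 -0.2 6.8 0 0 0.005")

```text
clock: 4.35
tcp_pos: [0.5176, -0.2436, 0.1626]
orientation: [0.707, 0.707, 0.0, 0.0]
contact_force: [-0.3, 0.4, 0.3]
grip_width: 0.0387
grip_force: 0.0
```

```bash
python3 - <<'E'
from h import *
s=status.sense(); print(s['clock'],s['tcp_pos'],s['orientation'],s['contact_force'])
c=cam('scene'); f=cv2.resize(c['color'][80:260,80:320],None,fx=3,fy=3)[:,:,::-1]; cv2.imwrite('pics/g.png',f)
E
```

```text
4.35 [ 0.5176 -0.2436  0.1626] [0.7074 0.7068 0.0001 0.0003] [-0.3259  0.3898  0.2608]
```

View pics/g.png

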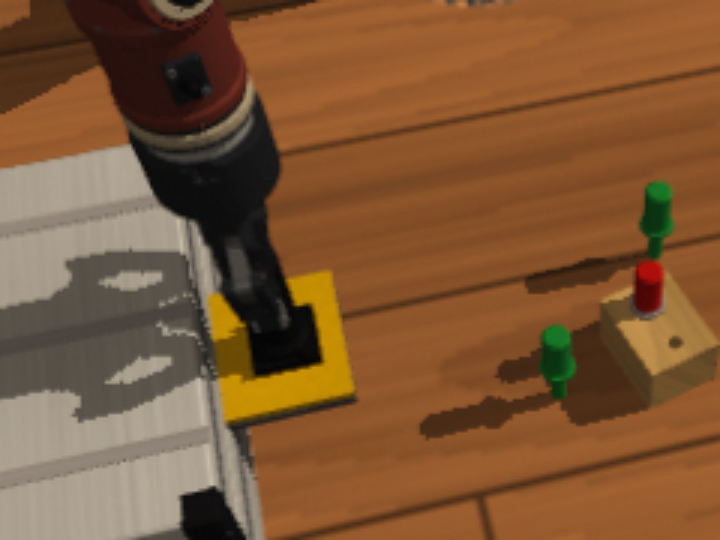

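The picture shows the fingers around the shaft (about (270,290)) and the column standing on the tab. I'll close and lift straight up.

send_rows(increments="0.3 0 0 0 0 0 0; 0.2 0 0 0 0 0 0; 0.1 0 0 0 0 0 0; 0 0 0 0 0 0 0; 0 0 0 0 0 0 0; 0 0 0 -0.3 0 0 0; 0 0 0 -1 0 0 0; 0 0 0 -2 0 0 0; 0 0 0 -3 0 0 0; 0 0 0 -3 0 0 0")

```text
clock: 5.65
tcp_pos: [0.518, -0.244, 0.1936]
orientation: [0.707, 0.707, 0.0, 0.001]
contact_force: [-0.4, 0.3, -1.5]
grip_width: 0.0307
grip_force: 48.6
```

```bash
python3 - <<'E'
from h import *
s=status.sense(); print(s['clock'],s['tcp_pos'],s['orientation'],s['contact_force'])
shift([.518,-.01,.225],0)
shift([.508,.233,.225],0)
E
```

```text
5.65 [ 0.518  -0.244   0.1936] [0.7074 0.7068 0.0004 0.0012] [-0.3918  0.2791 -1.5435]
shift cm [23.3916 -0.0147 -3.1691] rot [ 0.0022  0.0011 -0.001 ]
shift cm [47.6906 -1.038  -3.1986] rot [ 0.0022  0.0011 -0.001 ]
```

send_rows(increments="0 0 0 -1.5 0 0 0; 0 1 0 -3 0 0 0; 0 3 0 -3.2 0 0 0; 0 6 -0.1 -3.2 0 0 0; 0 9.5 -0.2 -3.2 0 0 0; 0 13 -0.3 -3.2 0 0 0; 0 16.5 -0.4 -3.2 0 0 0; 0 20 -0.5 -3.2 0 0 0; 0 23.5 -0.6 -3.2 0 0 0; 0 27 -0.6 -3.2 0 0 0")

```text
clock: 6.9
tcp_pos: [0.5107, 0.0296, 0.2243]
orientation: [0.707, 0.708, 0.0, -0.001]
contact_force: [-0.7, 0.5, -2.2]
grip_width: 0.031
grip_force: 48.7
```

send_rows(increments="0 3.5 -0.1 0 0 0 0; 0 7 -0.2 0 0 0 0; 0 10.5 -0.3 0 0 0 0; 0 14 -0.4 0 0 0 0; 0 17 -0.4 0 0 0 0; 0 19 -0.4 0 0 0 0; 0 20.2 -0.4 0 0 0 0; 0 20.7 -0.4 0 0 0 0; 0 20.7 -0.4 0 0 0 0")

```text
clock: 8.02
tcp_pos: [0.508, 0.2328, 0.2243]
orientation: [0.708, 0.706, -0.0, 0.0]
contact_force: [0.3, -0.0, -1.6]
grip_width: 0.0307
grip_force: 48.7
```

```bash
python3 - <<'E'
from h import *
s=status.sense(); print(s['clock'],s['tcp_pos'],s['orientation'],s['contact_force'],s['grip_width'])
shift([.508,.233,.073],0)
c=cam('scene'); f=cv2.resize(c['color'][60:270,250:530],None,fx=2.7,fy=2.7)[:,:,::-1]; cv2.imwrite('pics/t.png',f)
np.savez('top1.npz',**cam('top')); np.savez('scene1.npz',**c)
E
```

```text
8.025 [0.508  0.2328 0.2243] [ 0.7078  0.7064 -0.0003  0.0002] [ 0.3187 -0.0357 -1.5823] 0.030701949556515173
shift cm [ 0.034   0.0005 15.1289] rot [-0.0001  0.0007 -0.002 ]
```

View pics/t.png

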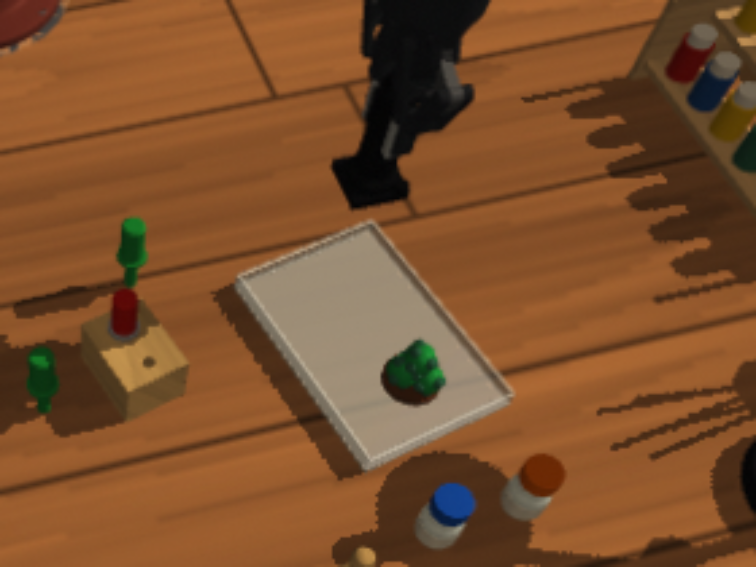

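The column hangs upright at about (370,180) and is still high above the tray's free half. I'll lower it most of the way.

send_rows(increments="0 0 0 1 0 0 0; 0 0 0 3 0 0 0; 0 0 0 5.5 0 0 0; 0 0 0 8 0 0 0; 0 0 0 10.5 0 0 0; 0 0 0 12.5 0 0 0; 0 0 0 14 0 0 0; 0 0 0 14.5 0 0 0; 0 0 0 14.8 0 0 0; 0 0 0 14.8 0 0 0")

```text
clock: 9.38
tcp_pos: [0.5083, 0.2336, 0.0767]
orientation: [0.707, 0.707, 0.0, 0.0]
contact_force: [0.1, -0.7, -1.8]
grip_width: 0.031
grip_force: 48.7
```

send_rows(increments="0 0 0 0.1 0 0 0; 0 0 0 0.2 0 0 0; 0 0 0 0.3 0 0 0; 0 0 0 0.3 0 0 0")

```text
clock: 9.88
tcp_pos: [0.5078, 0.2335, 0.0733]
orientation: [0.707, 0.707, -0.0, -0.0]
contact_force: [-0.0, 0.6, -2.0]
grip_width: 0.0308
grip_force: 48.7
```

send_rows(increments="0 0 0 0.05 0 0 0; 0 0 0 0.1 0 0 0; 0 0 0 0.15 0 0 0; 0 0 0 0.15 0 0 0")

```text
clock: 10.38
tcp_pos: [0.5078, 0.2334, 0.0717]
orientation: [0.707, 0.707, -0.0, -0.0]
contact_force: [0.4, -0.8, -1.8]
grip_width: 0.0308
grip_force: 48.7
```

send_rows(increments="0 0 0 0.05 0 0 0; 0 0 0 0.1 0 0 0; 0 0 0 0.1 0 0 0")

```text
clock: 10.75
tcp_pos: [0.5079, 0.2335, 0.0708]
orientation: [0.707, 0.707, 0.0, -0.0]
contact_force: [0.1, 0.0, -1.3]
grip_width: 0.0311
grip_force: 48.7
```

send_rows(increments="0 0 0 0.05 0 0 0; 0 0 0 0.1 0 0 0; 0 0 0 0.1 0 0 0")

```text
clock: 11.12
tcp_pos: [0.5079, 0.2334, 0.0707]
orientation: [0.707, 0.707, 0.0, -0.0]
contact_force: [-2.9, -1.6, 5.5]
grip_width: 0.031
grip_force: 49.1
```

In contact with the floor, so I'll release and retreat upward.

send_rows(increments="0.38 0 0 0 0 0 0; 0.42 0 0 0 0 0 0; 0.5 0 0 0 0 0 0; 0.6 0 0 0 0 0 0; 0.7 0 0 0 0 0 0; 0.7 0 0 -1 0 0 0; 0.7 0 0 -4 0 0 0; 0.7 0 0 -8 0 0 0; 0.7 0 0 -12 0 0 0; 0.7 0 0 -16 0 0 0")

```text
clock: 12.38
tcp_pos: [0.5078, 0.2334, 0.2319]
orientation: [0.708, 0.707, 0.0, 0.0]
contact_force: [0.6, 0.1, 0.4]
grip_width: 0.0598
grip_force: 0.0
```

```bash
python3 - <<'E'
from h import *
s=status.sense(); print(s['clock'],s['tcp_pos'],s['joint_positions'])
shift([.522,.0257,.16],0)
c=cam('scene'); np.savez('scene2.npz',**c); t=cam('top');np.savez('top2.npz',**t)
f=cv2.resize(c['color'][100:270,110:450],None,fx=2.3,fy=2.3)[:,:782,::-1]; cv2.imwrite('pics/r.png',f)
for n,c in(('s',c),('t',t)):
    X=cloud(c); H,S,V=masks(c)
    m=(X[...,0]>.46)&(X[...,0]<.57)&(X[...,1]>-.285)&(X[...,1]<-.205)
    hole=m&~((H>16)&(H<34)&(S>150)&(V>60))
    print(n,'tab nonyellow',hole.sum())
    lab=cv2.connectedComponentsWithStats(hole.astype(np.uint8)); 
    for st,ce in zip(lab[2][1:],lab[3][1:]):
        if st[4]>6: print(st,ce,onplane(c,[ce],.096))
    Y=(H>16)&(H<34)&(S>150)&(V>60)&(X[...,1]<-.15)&(X[...,1]>-.32)&(X[...,0]>.44)&(X[...,0]<.6)
    K=cv2.morphologyEx(Y.astype(np.uint8),cv2.MORPH_CLOSE,np.ones((9,9)))
    print('tab',cv2.minAreaRect((onplane(c,rect(K),.096)[:,:2]*1000).astype(np.float32)))
    p=X[(X[...,0]>.46)&(X[...,0]<.56)&(X[...,1]>.17)&(X[...,1]<.29)&(X[...,2]>.03)&(X[...,2]<.09)]; print('col',len(p),p.mean(0), circ(p[:,:2],.016,[.508,.233]) if len(p)>5 else'')
    p=X[(X[...,0]>.46)&(X[...,0]<.56)&(X[...,1]>.17)&(X[...,1]<.29)&(X[...,2]>.095)&(X[...,2]<.13)]; print('coltop',len(p),p.mean(0),p.max(0))
E
```

```text
12.375 [0.5078 0.2334 0.2319] [-0.7231  0.5083  0.3898  1.7204 -0.2283  0.9571 -0.2468]
shift cm [-20.7667   1.4392   7.1821] rot [ 0.0006 -0.0003 -0.0011]
s tab nonyellow 699
[175 192   6   4  12] [177.3333 193.1667] [[ 0.5182 -0.2374  0.096 ]]
[196 194   3  14  14] [196.9286 200.5   ] [[ 0.5475 -0.1999  0.096 ]]
[167 209  37  32 667] [184.6717 226.5397] [[ 0.6038 -0.2342  0.096 ]]
tab ((519.4899291992188, -246.8983612060547), (113.51097869873047, 91.62547302246094), 0.4214061200618744)
col 221 [0.5192 0.2264 0.0605] [0.5087 0.2338]
coltop 169 [0.5134 0.2308 0.1076] [0.526  0.2488 0.1235]
t tab nonyellow 54
[338 220   3  37  49] [339.0816 238.7959] [[ 0.5122 -0.1985  0.096 ]]
tab ((516.1963500976562, -246.99038696289062), (114.13880157470703, 91.86592864990234), 0.023884238675236702)
col 45 [0.5077 0.2198 0.0603] [0.509  0.2325]
coltop 113 [0.5085 0.2307 0.1106] [0.5244 0.2467 0.1274]
```

View pics/r.png

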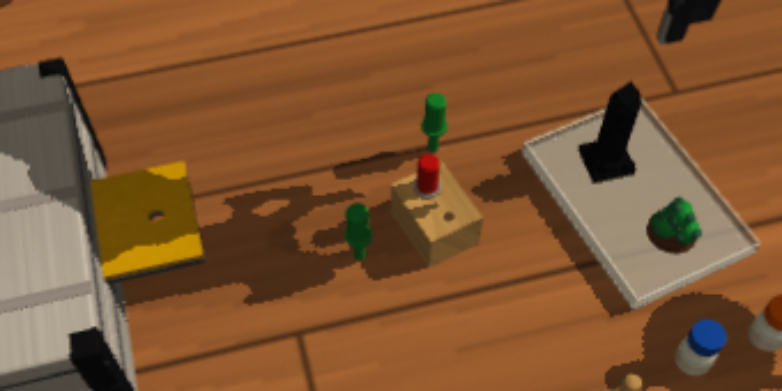

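The column stands upright in the free half at (608,140), the shrub is untouched, and the tab hole is open at (157,215). Next is the pin.

send_rows(increments="0.55 -1 0.1 0 0 0 0; 0.55 -4 0.3 0 0 0 0; 0.55 -8 0.6 1 0 0 0; 0.55 -12 0.9 3 0 0 0; 0.55 -16 1.2 5 0 0 0; 0.55 -19 1.4 7 0 0 0; 0.55 -20.4 1.4 7.2 0 0 0; 0.55 -20.8 1.4 7.2 0 0 0; 0.55 -20.8 1.4 7.2 0 0 0; 0.55 -20.8 1.4 7.2 0 0 0")

```text
clock: 13.72
tcp_pos: [0.522, 0.0271, 0.1583]
orientation: [0.707, 0.708, 0.001, -0.0]
contact_force: [-0.4, -0.3, -1.2]
grip_width: 0.047
grip_force: 0.0
```

```bash
python3 - <<'E'
from h import *
shift([.5215,.0257,.074],0); print(status.sense()['grip_width'])
E
```

```text
shift cm [-0.1463 -0.0598  8.4284] rot [ 0.0009 -0.001   0.0016]
0.04700364540474724
```

send_rows(increments="0.55 -0.1 0 2 0 0 0; 0.55 -0.1 0 4 0 0 0; 0.55 -0.1 0 6 0 0 0; 0.55 -0.1 0 7.5 0 0 0; 0.55 -0.1 0 8.2 0 0 0; 0.55 -0.1 0 8.4 0 0 0; 0.55 -0.1 0 8.4 0 0 0; 0.55 -0.1 0 8.4 0 0 0")

```text
clock: 14.72
tcp_pos: [0.5221, 0.0245, 0.0743]
orientation: [0.707, 0.707, 0.0, 0.0]
contact_force: [0.4, 0.0, 0.9]
grip_width: 0.0474
grip_force: 0.0
```

send_rows(increments="0.4 0 0 0 0 0 0; 0.3 0 0 0 0 0 0; 0.2 0 0 0 0 0 0; 0.1 0 0 0 0 0 0; 0 0 0 0 0 0 0; 0 0 0 0 0 0 0")

```text
clock: 15.48
tcp_pos: [0.5217, 0.0245, 0.0741]
orientation: [0.707, 0.707, 0.0, -0.0]
contact_force: [-1.7, 0.3, 5.4]
grip_width: 0.0207
grip_force: 58.8
```

send_rows(increments="0 0 0 -0.5 0 0 0; 0 0 0 -1 0 0 0; 0 0 0 -2 0 0 0; 0 0 0 -3.5 0 0 0; 0 0 0 -5 0 0 0; 0 0 0 -6.5 0 0 0; 0 0 0 -8 0 0 0; 0 0 0 -9 0 0 0; 0 0 0 -9 0 0 0; 0 0 0 -9 0 0 0")

```text
clock: 16.73
tcp_pos: [0.5213, 0.0246, 0.1634]
orientation: [0.707, 0.707, -0.0, -0.0]
contact_force: [0.0, -0.0, -0.1]
grip_width: 0.0204
grip_force: 58.6
```

```bash
python3 - <<'E'
from h import *
s=status.sense(); print(s['tcp_pos'])
shift([.517,-.20,.164],0)
shift([.517,-.2375,.164],0)
c=cam('scene');np.savez('scene3.npz',**c); cv2.imwrite('pics/p.png',cv2.resize(c['color'][80:240,200:400],None,fx=3.5,fy=3.5)[:,:,::-1])
E
```

```text
[0.5213 0.0246 0.1634]
shift cm [-22.4558  -0.4133  -0.0586] rot [-0.0011  0.0001 -0.0009]
shift cm [-26.2058  -0.4101  -0.0584] rot [-0.0011  0.0001 -0.0009]
```

View pics/p.png

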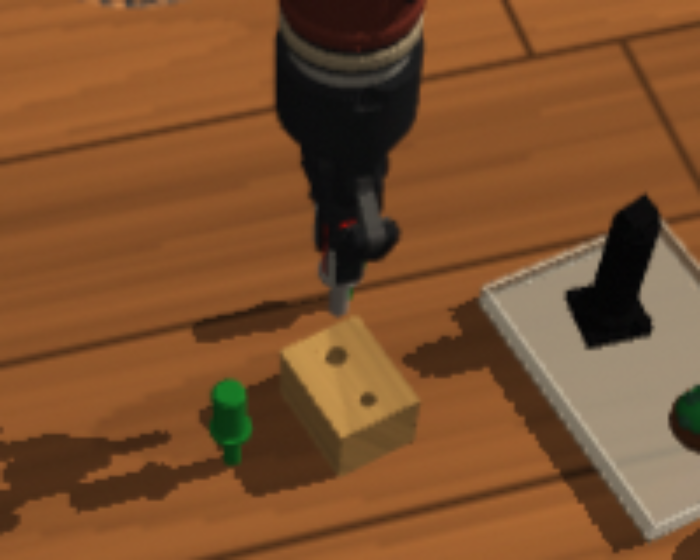

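The pin is lifted clear, with its tip at about (340,310) above the empty larger hole at (336,355). Now I'll measure the hole and the pin tip's offset from the TCP.

```bash
python3 - <<'E'
from h import *
s=status.sense()['tcp_pos']; t=cam('top'); c=dict(np.load('scene3.npz')); np.savez('top3.npz',**t)
def tiphole(c,xy,z,w,n):
    # darkness-weighted centroid in a window round the expected pixel
    R=Rotation.from_quat(c['rotation']).as_matrix(); p=R.T@(np.array([*xy,z])-c['xyz']); 
    uv=cv2.projectPoints(np.array([[p[0],-p[1],-p[2]]]),np.zeros(3),np.zeros(3),c['intrinsics'],c['D'])[0].ravel()
    u0,v0=np.round(uv).astype(int); g=c['color'][v0-w:v0+w+1,u0-w:u0+w+1].astype(float).sum(2)/3
    print(n,'expected px',uv); print(g.astype(int))
    bg=np.median(np.r_[g[0],g[-1],g[:,0],g[:,-1]]); d=np.clip(bg-g-.15*bg,0,None); v,u=np.mgrid[-w:w+1,-w:w+1]
    if d.sum()>0: print('centroid',onplane(c,[[u0+(d*u).sum()/d.sum(),v0+(d*v).sum()/d.sum()]],z)[0])
for n,k in(('scene',c),('top',t)):
    tiphole(k,(.517,-.2375),.096,5,n+' tab hole')
    tiphole(k,(.5215,.0257),.05,5,n+' block hole')
# tip
R=Rotation.from_quat(c['rotation']).as_matrix()
for z in(.0973,.115,.135):
    p=R.T@(np.array([s[0],s[1],z])-c['xyz']); uv=cv2.projectPoints(np.array([[p[0],-p[1],-p[2]]]),np.zeros(3),np.zeros(3),c['intrinsics'],c['D'])[0].ravel()
    u0,v0=np.round(uv).astype(int); print(z,uv); 
    for dv in(-1,0,1): print(c['color'][v0+dv,u0-7:u0+8].tolist())
E
```

```text
scene tab hole expected px [177.231  192.7283]
[[63 63 63 63 63 62 62 62 62 63 63]
 [63 62 62 62 62 63 63 62 62 61 62]
 [61 62 62 61 61 63 63 62 62 62 62]
 [60 59 61 57 53 51 53 54 58 62 63]
 [63 62 57 50 45 39 36 35 43 57 63]
 [63 61 51 39 35 37 42 44 44 54 63]
 [64 61 51 33 46 68 82 88 79 66 64]
 [64 63 56 45 67 88 85 81 70 63 64]
 [63 63 64 66 71 75 68 59 63 64 64]
 [64 63 63 64 63 63 63 63 63 63 64]
 [64 63 64 64 63 62 63 63 63 63 63]]
centroid [ 0.5172 -0.238   0.096 ]
scene block hole expected px [294.9416 180.9205]
[[138 139 138 133 124 119 117 116 118 119 120]
 [140 138 139 135 126 122 119 117 117 119 120]
 [140 139 138 137 128 119 116 114 115 117 120]
 [137 140 140 135 106  76  70  80 103 117 119]
 [131 141 143 117  73  59  57  55  71 114 117]
 [139 141 144  92  62  62  59  54  60  97 117]
 [138 141 136  63  61  64  60  56  69 111 119]
 [138 138 132  98  71  67  67  70  94 124 122]
 [140 138 138 135 118 101  98 105 129 127 123]
 [140 139 138 139 138 135 127 125 128 128 126]
 [139 140 138 139 138 133 127 125 125 129 128]]
centroid [0.5229 0.0274 0.05  ]
top tab hole expected 
[... 2260 characters left out ...]
 40], [150, 89, 45], [149, 89, 44]]
0.135 [295.5785 158.0389]
[[142, 85, 42], [131, 81, 47], [73, 62, 56], [67, 40, 35], [52, 38, 35], [66, 64, 57], [61, 58, 52], [13, 12, 13], [13, 14, 13], [15, 15, 14], [15, 15, 15], [15, 15, 14], [13, 13, 13], [19, 19, 18], [62, 47, 37]]
[[138, 83, 41], [127, 79, 44], [70, 61, 53], [72, 64, 57], [55, 43, 39], [66, 64, 57], [60, 57, 51], [13, 13, 13], [12, 13, 13], [13, 14, 14], [14, 15, 14], [14, 14, 14], [13, 14, 13], [23, 21, 20], [67, 51, 38]]
[[136, 81, 40], [129, 79, 41], [97, 68, 47], [71, 65, 59], [68, 63, 57], [69, 66, 59], [61, 58, 52], [11, 11, 11], [14, 15, 15], [14, 15, 15], [14, 14, 13], [16, 16, 15], [20, 19, 19], [40, 31, 26], [99, 67, 44]]
```

send_rows(increments="0 0 0 -1 0 0 0; 0 -1.5 0 -2 0 0 0; 0 -4.5 -0.1 -2 0 0 0; 0 -8.5 -0.1 -2 0 0 0; 0 -12.5 -0.2 -2 0 0 0; 0 -16.5 -0.3 -2 0 0 0; 0 -20.5 -0.4 -2 0 0 0; 0 -23.5 -0.4 -2 0 0 0; 0 -25.5 -0.4 -1.6 0 0 0; 0 -26.4 -0.4 -1.2 0 0 0")

```text
clock: 18.08
tcp_pos: [0.5167, -0.2425, 0.1764]
orientation: [0.709, 0.706, -0.0, 0.001]
contact_force: [-0.4, -0.1, -1.4]
grip_width: 0.0204
grip_force: 58.6
```

send_rows(increments="0 0 0 0 0 0 0; 0 0 0 0.2 0 0 0; 0 0 0 0.2 0 0 0; 0 0 0 0.2 0 0 0")

```text
clock: 18.58
tcp_pos: [0.5177, -0.2388, 0.1739]
orientation: [0.707, 0.707, 0.0, -0.0]
contact_force: [-1.1, -0.6, -0.9]
grip_width: 0.0206
grip_force: 58.6
```

```bash
python3 - <<'E'
from h import *
s=status.sense(); print(s['tcp_pos'],s['contact_force'],s['orientation']); p=s['tcp_pos']
shift([.517,-.2393,.171],0)
c=cam('scene');np.savez('scene4.npz',**c)
f=cv2.resize(c['color'][140:220,130:230],None,fx=7,fy=7,interpolation=cv2.INTER_CUBIC)
R=Rotation.from_quat(c['rotation']).as_matrix()
def pr(P):
    q=R.T@(np.array(P)-c['xyz']); return cv2.projectPoints(np.array([[q[0],-q[1],-q[2]]]),np.zeros(3),np.zeros(3),c['intrinsics'],c['D'])[0].ravel()
for P in([p[0],p[1]+.0018,p[2]-.066],[.517,-.2375,.096],[p[0],p[1]+.0018,p[2]-.03]):
    uv=pr(P); print(P,uv); q=((uv-[130,140]+.5)*7).astype(int); cv2.circle(f,tuple(int(a) for a in q),2,(0,255,255),-1)
for d in((1,0,0),(0,1,0),(0,0,1)): print(d,pr(np.array([.517,-.2375,.096])+.01*np.array(d))-pr([.517,-.2375,.096]))
cv2.imwrite('pics/i.png',f[:,:,::-1])
E
```

```text
[ 0.5177 -0.2388  0.1739] [-1.0722 -0.5677 -0.917 ] [ 0.707   0.7072  0.0001 -0.    ]
shift cm [-0.0486 -0.072   0.2907] rot [ 0.0001 -0.0002  0.0003]
[np.float64(0.5177194797711125), np.float64(-0.237013957799167), np.float64(0.1079067518829776)] [176.2984 189.8445]
[0.517, -0.2375, 0.096] [177.231  192.7283]
[np.float64(0.5177194797711125), np.float64(-0.237013957799167), np.float64(0.1439067518829776)] [172.4717 179.9959]
(1, 0, 0) [0.6451 3.7745]
(0, 1, 0) [ 4.6603 -0.9969]
(0, 0, 1) [-1.0132 -2.6046]
```

View pics/i.png

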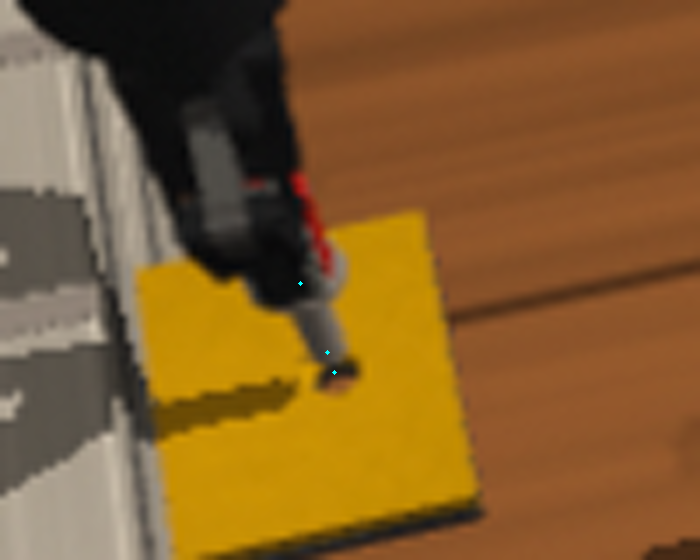

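The pin shank at about (321,330) points at the hole centred near (338,376), and the estimated offset is under 1 mm. I'll lower it gently.

send_rows(increments="0 0 0 0.3 0 0 0; 0 0 0 0.6 0 0 0; 0 0 0 0.9 0 0 0; 0 0 0 1.1 0 0 0; 0 0 0 1.3 0 0 0; 0 0 0 1.4 0 0 0; 0 0 0 1.4 0 0 0")

```text
clock: 19.5
tcp_pos: [0.5175, -0.2395, 0.1598]
orientation: [0.707, 0.707, -0.0, -0.0]
contact_force: [-0.1, 0.1, -1.2]
grip_width: 0.0206
grip_force: 58.6
```

send_rows(increments="0 0 0 0.2 0 0 0; 0 0 0 0.4 0 0 0; 0 0 0 0.6 0 0 0; 0 0 0 0.6 0 0 0")

```text
clock: 20.0
tcp_pos: [0.5167, -0.2396, 0.1533]
orientation: [0.708, 0.707, -0.001, -0.001]
contact_force: [-1.4, 0.0, -2.3]
grip_width: 0.0205
grip_force: 58.6
```

send_rows(increments="0 0 0 0.3 0 0 0; 0 0 0 0.6 0 0 0; 0 0 0 0.9 0 0 0; 0 0 0 0.9 0 0 0")

```text
clock: 20.5
tcp_pos: [0.5168, -0.2396, 0.1442]
orientation: [0.708, 0.707, -0.001, -0.001]
contact_force: [-2.5, -1.0, -2.2]
grip_width: 0.0207
grip_force: 58.7
```

send_rows(increments="0 0 -0.05 0.4 0 0 0; 0 0 -0.05 0.8 0 0 0; 0 0 -0.05 1.2 0 0 0; 0 0 -0.05 1.6 0 0 0; 0 0 -0.05 2 0 0 0; 0 0 -0.05 2.1 0 0 0; 0 0 -0.05 2.1 0 0 0")

```text
clock: 21.38
tcp_pos: [0.5167, -0.2395, 0.1235]
orientation: [0.707, 0.707, -0.0, -0.0]
contact_force: [-4.2, -0.7, -0.6]
grip_width: 0.0207
grip_force: 58.9
```

send_rows(increments="0 0 0 0.1 0 0 0; 0 0 0 0.2 0 0 0; 0 0 0 0.3 0 0 0; 0 0 0 0.3 0 0 0")

```text
clock: 21.88
tcp_pos: [0.5167, -0.2396, 0.1209]
orientation: [0.708, 0.707, -0.0, -0.0]
contact_force: [-4.3, -0.5, 1.9]
grip_width: 0.0206
grip_force: 59.0
```

send_rows(increments="0 0 -0.02 0.05 0 0 0; 0 0 -0.04 0.1 0 0 0; 0 0 -0.04 0.1 0 0 0")

```text
clock: 22.25
tcp_pos: [0.5167, -0.2396, 0.1202]
orientation: [0.707, 0.707, 0.0, 0.0]
contact_force: [-5.6, -0.7, 3.8]
grip_width: 0.0205
grip_force: 59.3
```

send_rows(increments="0 0 0 0.05 0 0 0; 0 0 0 0.1 0 0 0; 0 0 0 0.1 0 0 0")

```text
clock: 22.62
tcp_pos: [0.5167, -0.2397, 0.1202]
orientation: [0.707, 0.707, 0.0, 0.0]
contact_force: [-6.4, 0.2, 7.6]
grip_width: 0.0201
grip_force: 59.9
```

Seated: z has stopped at the expected 0.120 and the force is rising. Now release, retreat and check.

send_rows(increments="0 0 0.05 0 0 0 0; 0.25 0 0.05 0 0 0 0; 0.3 0 0.05 0 0 0 0; 0.4 0 0.05 0 0 0 0; 0.5 0 0.05 -0.1 0 0 0; 0.5 0 0.05 -0.2 0 0 0; 0.5 0 0.05 -2 0 0 0; 0.5 0 0.05 -5 0 0 0; 0.5 0 0.05 -9 0 0 0; 0.5 0 0.05 -13 0 0 0")

```text
clock: 23.88
tcp_pos: [0.5173, -0.2393, 0.25]
orientation: [0.707, 0.707, 0.0, 0.0]
contact_force: [0.1, 0.6, 0.4]
grip_width: 0.0424
grip_force: 0.0
```

send_rows(increments="0.5 4 0 0 0 0 0; 0.5 9 0 0 0 0 0; 0.5 14 0 0 0 0 0; 0.5 19 0 0 0 0 0; 0.5 24 0 0 0 0 0; 0.5 24 0 0 0 0 0")

```text
clock: 24.62
tcp_pos: [0.5175, 0.0066, 0.2485]
orientation: [0.704, 0.71, 0.001, -0.001]
contact_force: [-0.5, -0.6, 0.8]
grip_width: 0.0424
grip_force: 0.0
```

```bash
python3 - <<'E'
from h import *
c=cam('scene'); t=cam('top'); print(status.sense()['clock'])
for n,c in(('s',c),('t',t)):
    X=cloud(c);H,S,V=masks(c); red=((H<8)|(H>172))&(S>150)
    m=red&(X[...,0]>.49)&(X[...,0]<.55)&(X[...,1]>-.27)&(X[...,1]<-.2)
    P=X[m]; print(n,len(P),P.mean(0),'top z',np.percentile(P[:,2],[5,90,98]))
    if n=='s': a=cv2.resize(c['color'][130:250,120:440],None,fx=2.4,fy=2.4); b=cv2.resize(c['color'][150:220,130:230],None,fx=4,fy=4)
b=np.pad(b,((0,0),(0,a.shape[1]-b.shape[1]),(0,0)))
cv2.imwrite('pics/f.png',np.vstack([a,b])[:,:,::-1])
E
```

```text
24.725
s 166 [ 0.524  -0.2365  0.1261] top z [0.1028 0.139  0.1402]
t 36 [ 0.5163 -0.2367  0.1399] top z [0.1354 0.1441 0.1457]
```

View pics/f.png

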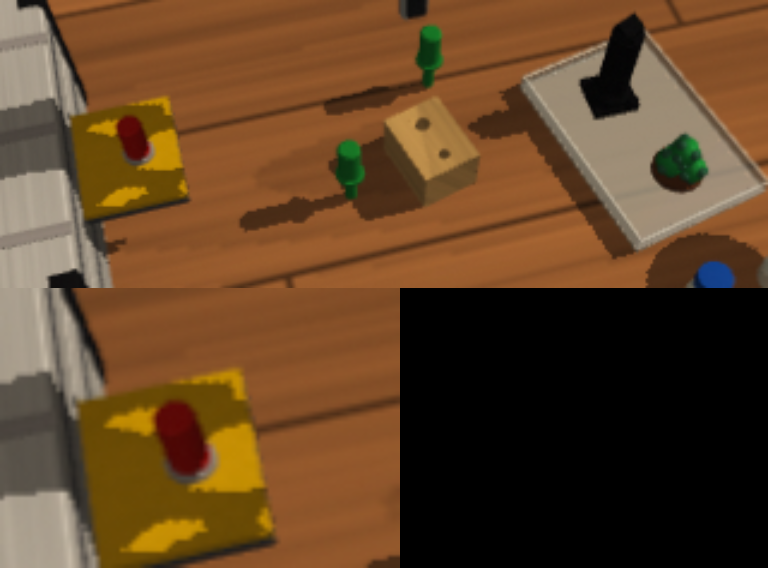

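The pin sits with its collar on the yellow tab at (138,155). Its handle top measures 0.140 m, as expected for a flush collar. The column stands in the tray and nothing else has moved in view, so I'm handing in.

```bash
python3 -c "
from plant import job_done; print(job_done())"
```

```text
the job is handed in; nothing more can be done
None
```

The column stands upright in the free half of the tray, the red-handled pin is through the coupling tabs with its collar on the yellow tab, and the job was handed in at about 25 s of the 64 s allowed.

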